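# Fit the filter glass in the bench viewing window

### The arm

A 7-joint arm with a two-finger parallel gripper is mounted at the origin on the work surface. World frame = base frame: x ahead of the robot, y to its left, z up, the work surface at z = 0. Lengths are in m, angles in rad, forces in N, time in s.
With the tool pointing down it reaches from about 0.425 to 0.925 m from the base axis. Payload 6.8 kg.
Tool frame: the origin (TCP) lies at the very end of the fingers, on their centre line; the grasp point (between the pads) lies 19 mm behind it (bot.grip_depth is the distance from the TCP to the grasp point, in m); z points along the fingers, y is the direction in which the jaws open and shut (so a half turn about z gives the same grasp; the last joint's range is limited). The gripper opens to 85 mm and grips with 20 to 120 N. Pads are 22 mm wide; open, the fingers measure 114 mm over their backs; the gripper's body (76 mm by 85 mm) begins 54 mm behind the grasp point. The pads swing forward as they close: fully open they stand 13 mm farther back than shut.
Start: joints at [-1.268, 0.477, 0.022, 1.555, -0.011, 1.109, -0.083], TCP at [0.27, 0.619, 0.231] pointing down, gripper open.
Joint ranges: [-2.96, 2.96], [-0.34, 2.1], [-1.41, 1.46], [0.24, 2.44], [-1.37, 4.51], [0.17, 1.92], [-2.96, 2.96]. Speed limits (rad/s): [2.39, 2.39, 3.14, 3.14, 3.14, 3.14, 3.14].

### API

Orientations are given as a unit quaternion [w, x, y, z].
In Python, from station import bot gives the robot as it stands.
- The arm moves only by the tool step_arm, never from a script. Its argument "increments" is a list of rows, each a list of 7 numbers: the shift along the world's x, y, z in m, then the turn, a rotation vector about the world's x, y, z in degrees, then the gripper command: -1 is fully open, 1 is shut, values between are in proportion. In form: [[dx, dy, dz, rx, ry, rz, fingers], ...]. A call has 1 to 10 rows; each row is the pose to reach, as a shift and turn from the pose commanded when the call began; what a row does not reach only later rows make up. A row lasts 1/12 s, in which the tool goes at most 41.7 mm and 7.16 degrees, less where a joint would pass 70% of its speed; a pose out of reach is approached as far as the arm can. A call with a gripper value outside its range is refused whole. The fingers move at their own pace and stop on an object; "force" is the grip in N (left out, the last holds). Time passes only in rows, so rows that repeat a pose let the fingers close. It gives the time, the measured TCP pose, the force and the opening at its end, in the units of the state.
- bot.get_obs(): the state, without advancing time (a new reading comes with each control period).
- bot.read_camera(name): name is "scene" or "side" or "wrist"; returns a dict with "color" (420x560x3 uint8, red, green, blue), "intrinsics" (3x3 intrinsics, pixels), "D" ([k1, k2, p1, p2, k3] as OpenCV has them; the pictures are not rectified), "extrinsics" (4x4, takes a point from camera to world coordinates). Camera axes: x right, y up, looking along -z (the intrinsics and any distortion apply to the point x, -y, -z); pixel columns grow to the right and rows downward; lengths in m; the calibration is good to about 2 mm. A picture is of the moment at which its call begins. There is no depth.
- bot.hand_in(): hands the job in, once; it reports no verdict.
Trained networks look in the newest picture that a camera, given by its name, has taken for a name from the list of things; names that differ only in an ending like _2 or _b are one class to them, and where a whole thing is asked for, a point or a joint stands for the part that bears it (a point fixed in the world has none). Each returns a list of dicts, best first, with "conf" (0 to 1); they miss things now and then, are a little off and sometimes report something else, mostly with a low value. They report only what shows in the picture. A call takes as long as a camera call. They do not tell look-alikes from the thing itself.
- bot.recognise(thing, camera): "location" ([column, row] as shares, 0 to 1, of the picture: columns of its width, rows of its height, amid what is visible of it).
- bot.place_of(thing, camera): "location" ([column, row] as shares, 0 to 1, of the picture: columns of its width, rows of its height: a listed point, or the origin of a listed thing).
The state is a dict: "t": time; "q": joint angles; "joint_vel": joint speeds; "joint_torque": joint torques, N m; "eef_pos": TCP position; "tool_rot": TCP orientation; "contact_force": force on the tool from outside, world axes, zero at the start; "torque": the same for the moment, N m; "gripper_width": opening from 0.0 (shut) to 1.0 (fully open).
Only numpy, scipy, OpenCV 4.12 (cv2) and the standard library are available. Lean on these libraries where they do the work, as an engineer would, in place of code of your own. Each camera call takes 0.05 s, during which the arm holds its last target.

### The job

Get the viewing window on the brazing bench ready: swing its keeper clear, take the largest of the three dark glasses from the rack and slide it down the window's slot until it is fully home, without dropping or forcing it, then swing the keeper shut over it. Leave the other glasses and everything else on the bench where they are.

Things in the scene. Friction and masses are not known exactly. Their poses are not given: they have to be found in the camera images.
- filter: dark glass in an aluminium edge frame: flat slab 8 mm thick (its x), 110 mm wide (y), 90 mm tall (z), about 0.18 kg, the largest of the three; stands on edge in the rack. Origin: centre of its lower edge. Front and back alike: fits either way round
- rack: fixed wooden rack, 200 (its x) x 134 mm. Origin: centre of its underside. Three grooves along its y at x = -70, 0, +70 mm, each 10 mm wide, floor at z = 10 mm, ridges up to 40 mm, side rails up to 32 mm. Which glass stands in which groove varies
- window_seat (a point): centre of the slot's floor in the fixed steel window stand, 12 mm above the bench. Axes: x through the window, y along the slot, z up. The slot, in two facing channelled uprights, is 10 mm thick (x), 113 mm wide (y), 93 mm high; its mouth flares by 4 mm a side over the top 10 mm. The seated glass ends 3 mm under the keeper
- window: the window stand: grey base plate 130 (x) x 190 (y) x 12 mm, origin at the centre of its underside, axes as window_seat. Between the uprights (y within 44 mm either way) it is open above a 10 mm high sill, so fingers holding the glass can pass down there. Uprights end 105 mm above the bench
- keeper (a joint): angle of the keeper, a 14 mm wide, 7 mm thick steel bar on a vertical pivot on the window's +y upright (66 mm from the slot's middle), underside 93 mm above the seat. 0 = shut against its stop, along the slot's top; opens towards the window's -x, stop at 1.7. Stays where it is left (1 N at the knob moves it)
- keeper_knob (a point): on the axis of the keeper's knob, an upright black pin 12 mm in diameter, 32 mm tall, on the bar 48 mm from the pivot. The point is 18 mm above the bar, 14 mm below the pin's top; at angle q it lies at x = -48 sin(q), y = 66 - 48 cos(q), z = 118 mm from window_seat along its axes
- narrow_glass: a smaller glass of the same make, 8 x 60 x 90 mm (thick, wide, tall), in another groove of the rack; bystander. Origin: centre of its lower edge
- low_glass: a smaller glass of the same make, 8 x 110 x 55 mm (thick, wide, tall), in another groove of the rack; bystander. Origin: centre of its lower edge
- tape_roll: roll of tape lying flat, 90 mm across, 24 mm high; bystander
- paper_cup: white cup, 72 mm across, 85 mm tall; bystander
- steel_block: steel block 50 x 30 x 25 mm; bystander
- wire_brush: brush lying on the bench, about 20 to 30 mm high; bystander
- tin: metal can, 90 mm across, 100 mm tall; bystander
- wrench: wrench lying flat; bystander
Mind the look-alikes: they are no part of the job. Leave any blue or purple look-alike of the filter alone.

How it is judged:
On the way, in this order (a step that is already met when the one before it is completed fails the run):
1. the keeper has been swung clear of the slot (past 1.2 rad) (value of joint keeper above 1.2 rad), for 0.2 s.
2. the filter glass stands fully home in the slot, with the keeper still open (x of filter in the frame of window_seat between -0.004 and 0.004 m and y of filter in the frame of window_seat between -0.004 and 0.004 m and z of filter in the frame of window_seat between -0.003 and 0.003 m and angle between the z axis of filter and the z axis of window_seat, either way round below 0.06 rad and angle between the x axis of filter and the x axis of window_seat, either way round below 0.06 rad and value of joint keeper above 0.8 rad), for 0.2 s.
At the end, for the whole second after the job is handed in: The filter glass stands in the window's slot: lower edge within 3 mm of the seat's height, centred within 4 mm, upright and square within 0.06 rad, at rest; the keeper is shut over it to within 0.15 rad of its stop (x of filter in the frame of window_seat between -0.004 and 0.004 m and y of filter in the frame of window_seat between -0.004 and 0.004 m and z of filter in the frame of window_seat between -0.003 and 0.003 m and angle between the z axis of filter and the z axis of window_seat, either way round below 0.06 rad and angle between the x axis of filter and the x axis of window_seat, either way round below 0.06 rad and value of joint keeper below 0.15 rad and linear speed of filter below 0.02 m/s); the robot touches nothing.
It fails at once if the filter glass is forced in the window (over 90 N between them) (contact force between filter and window above 90 N).
It fails at once if the filter glass is dropped down the slot (faster than 0.4 m/s while in it) (linear speed of filter above 0.4 m/s and z of filter in the frame of window_seat below 0.09 m and x of filter in the frame of window_seat between -0.02 and 0.02 m and y of filter in the frame of window_seat between -0.02 and 0.02 m).
It fails at once if another glass or a bystander is moved by more than 30 mm (distance of any of narrow_glass, low_glass, tape_roll, paper_cup, steel_block, wire_brush, tin, wrench from where it was at the start of the episode above 0.03 m).
It also fails if it takes over 72 s, if anything falls off the work surface, if the arm or the gripper's body presses on something with over 40 N, if the wrist force passes 120 N, or if a joint passes its speed limit or range.

## Working session

There is one attempt and no reset: what is moved stays moved. The work goes in short steps, Python scripts to look and compute and a tool call to move; the robot and the scene stay as the last step left them, time stands still between calls to the robot, and variables do not carry over. Pictures are saved under pics/ and viewed, and the job is handed in when it is done.

Besides the shell and the picture viewer there is one more tool, called after "Call:" by a JSON object that holds its "fn" and its "kwargs", one argument or row to a line. step_arm: Moves the arm, as the interface text tells. Its arguments: {"type":"object","properties":{"increments":{"type":"array","items":{"type":"array","items":{"type":"number"}}},"force":{"type":"number"}},"required":["increments"]}

```bash
ls; mkdir -p pics
cat > h.py <<'E'
from station import bot
import numpy as np, cv2
def snap(cam,fn):
    r=bot.read_camera(cam); cv2.imwrite('pics/'+fn,cv2.cvtColor(r['color'],cv2.COLOR_RGB2BGR)); return r
def ray(r,px):
    p=cv2.undistortPoints(np.array([[px]],float),np.array(r['intrinsics']),np.array(r['D']))[0,0]
    E=np.array(r['extrinsics']); d=E[:3,:3]@np.array([p[0],-p[1],-1.]); return E[:3,3],d/np.linalg.norm(d)
def atz(r,px,z):
    o,d=ray(r,px); return o+d*(z-o[2])/d[2]
def proj(r,P):
    E=np.linalg.inv(np.array(r['extrinsics'])); c=(E[:3,:3]@np.atleast_2d(P).T).T+E[:3,3]
    c=c*[1,-1,-1]; return cv2.projectPoints(c.reshape(-1,1,3),np.zeros(3),np.zeros(3),np.array(r['intrinsics']),np.array(r['D']))[0].reshape(-1,2)
def tri(rs,pxs):
    A=np.zeros((3,3));b=np.zeros(3)
    for r,p in zip(rs,pxs):
        o,d=ray(r,p);M=np.eye(3)-np.outer(d,d);A+=M;b+=M@o
    return np.linalg.solve(A,b)
E
python3 - <<'E'
from h import *
import pickle
R={c:snap(c,c+'0.png') for c in ['scene','side','wrist']}
pickle.dump(R,open('R0.pkl','wb'))
for c in R:
    print(c,R[c]['extrinsics'])
    for th in ['filter','rack','window_seat','window','keeper','keeper_knob','narrow_glass','low_glass']:
        for f in ('place_of','recognise'):
            try:print(th,f,[(np.round(np.array(d['location'])*[560,420],1).tolist(),round(d['conf'],2)) for d in getattr(bot,f)(th,c)][:4])
            except Exception as e: print(th,f,e)
print(bot.get_obs())
E
```

```text
pics
scene [[-0.77963269 -0.36626412  0.50796009  1.11378209]
 [ 0.62605986 -0.43655614  0.64611747  0.82232837]
 [-0.01489655  0.82174773  0.5696567   0.76742045]
 [ 0.          0.          0.          1.        ]]
filter place_of [([290.1, 297.6], 0.92), ([422.7, 253.5], 0.92), ([288.3, 189.7], 0.87), ([140.9, 226.7], 0.84)]
filter recognise [([427.6, 238.5], 0.98), ([138.0, 215.3], 0.97), ([286.7, 174.6], 0.85), ([362.3, 225.8], 0.72)]
rack place_of [([314.0, 284.5], 0.95)]
rack recognise [([316.4, 286.8], 0.84), ([267.8, 234.6], 0.45), ([320.7, 261.9], 0.29)]
window_seat place_of [([224.6, 161.7], 0.64), ([217.4, 197.3], 0.6)]
window_seat recognise [([220.3, 196.9], 0.84), ([306.7, 212.5], 0.72), ([318.3, 260.2], 0.46)]
window place_of [([219.2, 197.9], 0.58)]
window recognise [([216.5, 193.8], 0.83)]
keeper place_of it knows: filter, keeper_knob, low_glass, narrow_glass, paper_cup, rack, steel_block, tape_roll, tin, window, window_seat, wire_brush, wrench
keeper recognise []
keeper_knob place_of [([226.3, 161.3], 0.71)]
keeper_knob recognise []
narrow_glass place_of [([317.4, 28
[... 2302 characters left out ...]
]
{'t': 2.4, 'q': array([-1.26809551,  0.47700493,  0.02238402,  1.55538079, -0.01153176,
        1.10933318, -0.08308955]), 'joint_vel': array([ 0.00090283, -0.00055212,  0.00022349, -0.0004046 ,  0.00054277,
       -0.00065067,  0.00082982]), 'joint_torque': array([-2.66737902e-05, -5.96313107e+01,  1.60639230e+00, -2.81539768e+01,
        1.24980419e-02,  1.69998671e-03,  1.42569156e-07]), 'eef_pos': array([0.26953888, 0.61886448, 0.23131241]), 'tool_rot': array([-2.43045235e-05,  2.03964262e-01,  9.78978334e-01,  4.09163237e-06]), 'contact_force': array([-0.2333607 ,  0.14670991,  0.63397478]), 'torque': array([-0.01371674,  0.00090042, -0.00189313]), 'gripper_width': 0.9973232978236669}
```

View pics/scene0.png

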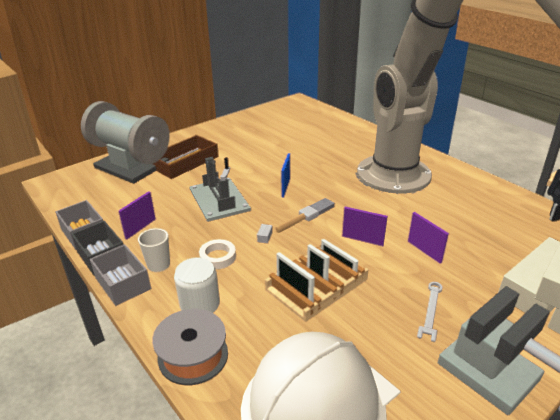

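View pics/side0.png

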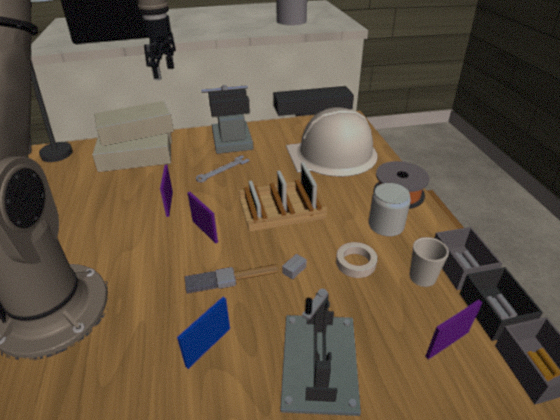

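View pics/wrist0.png

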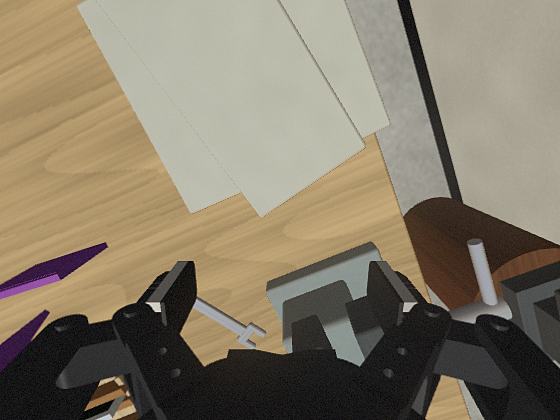

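Run:
```python
from h import *
import pickle
R=pickle.load(open('R0.pkl','rb'))
for c,(x0,y0,x1,y1) in {'scene':(180,140,390,320),'side':(230,150,400,420)}.items():
    im=cv2.imread(f'pics/{c}0.png')[y0:y1,x0:x1]
    s=min(780/(x1-x0),590/(y1-y0)); cv2.imwrite(f'pics/{c}0z.png',cv2.resize(im,None,fx=s,fy=s,interpolation=cv2.INTER_CUBIC)); print(c,s)
S,D=R['scene'],R['side']
print('rack',tri([S,D],[(314,284.5),(281.2,205.4)]),atz(S,(314,284.5),0),atz(D,(281.2,205.4),0))
print('filt',tri([S,D],[(290.1,297.6),(308,199.8)]))
print('nar',tri([S,D],[(317.4,280.7),(280.1,206)]));print('low',tri([S,D],[(337.8,266.6),(253.8,209)]))
print('seat',tri([S,D],[(217.4,197.3),(318.3,358.6)]))
print('win',tri([S,D],[(219.2,197.9),(318.9,363.4)]))
print('knob',tri([S,D],[(226.3,161.3),(307,305.5)]))
```

```text
scene 3.2777777777777777
side 2.185185185185185
rack [0.53987045 0.22427905 0.00560125] [0.54056173 0.21908636 0.        ] [0.53783546 0.23499786 0.        ]
filt [0.61298979 0.22653961 0.01090294]
nar [0.53237538 0.22163478 0.00892839]
low [0.46341007 0.21882151 0.0122211 ]
seat [ 0.51155504 -0.22923123  0.00904977]
win [ 0.50797584 -0.23312442  0.00274482]
knob [ 0.49070474 -0.20194667  0.13135619]
```

View pics/scene0z.png

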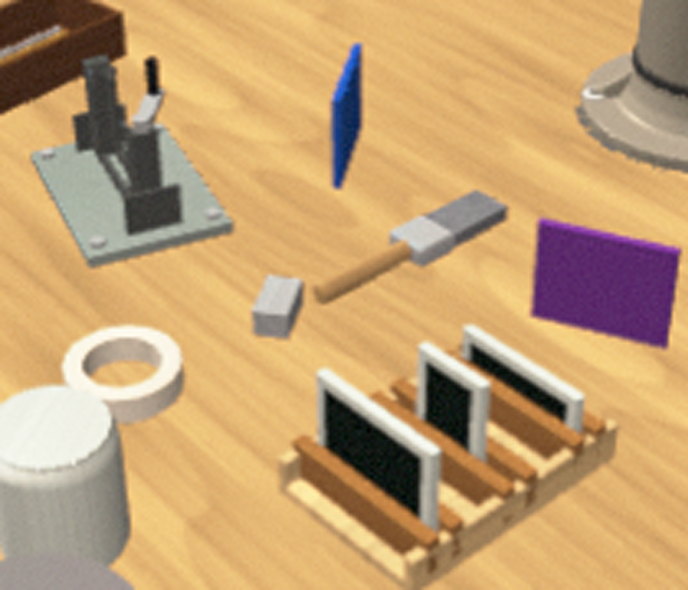

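View pics/side0z.png

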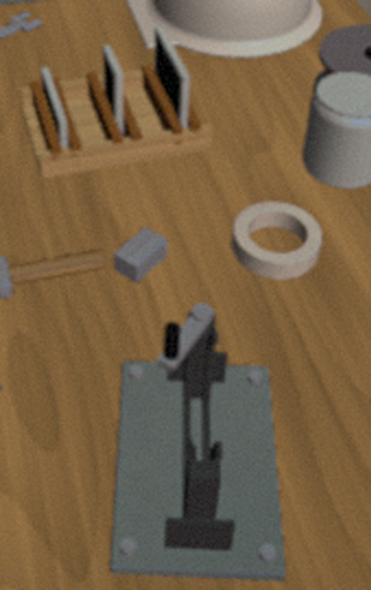

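```bash
cat > fit.py <<'E'
from h import *
import pickle
from scipy.optimize import least_squares
R=pickle.load(open('R0.pkl','rb'))
S,D=R['scene'],R['side']
zs=lambda L:[(180+a/3.2778,140+b/3.2778) for a,b in L]
zd=lambda L:[(230+a/2.1852,150+b/2.1852) for a,b in L]
def T(x,y,a,P):
    c,s=np.cos(a),np.sin(a); P=np.array(P,float); return np.c_[x+c*P[:,0]-s*P[:,1],y+s*P[:,0]+c*P[:,1],P[:,2]]
W=[(.065,.095,.012),(-.065,.095,.012),(-.065,-.095,.012),(.065,-.095,.012)]
def fit(pts,obs,x0):
    f=lambda p:np.concatenate([(proj(r,T(*p,pts))-np.array(o)).ravel() for r,o in obs])
    s=least_squares(f,x0);return s.x,np.sqrt(np.mean(s.fun**2)),s.fun.round(1)
if __name__=='__main__':
    ss=zs([(92,258),(232,223),(165,128),(32,155)])
    # scene: near corner(92,258) -> +x,+y ; (232,223)-> -x,+y ; (165,128): -x,-y ; (32,155): +x,-y
    dd=zd([(268,367),(123,362),(113,568),(285,575)])
    for o in ([(S,ss)],[(D,dd)],[(S,ss),(D,dd)]):
        print(fit(W,o,[.51,-.23,0]))
    # rack: filter top corners
    F=[(0,.055,.09),(0,-.055,.09)]
E
python3 fit.py
python3 - <<'E'
from fit import *
# filter top edge centre points in both views
s=zs([(321,374),(436,449)]); d=zd([(158,33),(184,91)])
for a,b in zip(s,d): print(tri([S,D],[a,b]))
# scene: first=far(-?)
print([atz(S,p,.1) for p in s],[atz(D,p,.1) for p in d])
E
```

```text
(array([ 0.51185481, -0.22255359, -0.26700006]), np.float64(0.8201886516877662), array([-0.7,  0.9,  1.1,  0.5, -0.2, -1.5, -0.3, -0.5]))
(array([ 0.51088935, -0.23225378, -0.25974079]), np.float64(0.6977318040837079), array([ 0.2, -0.6, -0.3, -0.7, -1.1,  0.2,  1.2,  0.5]))
(array([ 0.51048698, -0.23086325, -0.26018598]), np.float64(1.2393009597037246), array([-1.6, -0.6, -0.1, -1.1, -1.5, -2.6, -1.4, -1.6, -0.2, -1.1, -0.7,
       -1.3, -1.5, -0.6,  0.6, -0.3]))
[0.60630177 0.20461991 0.12626   ]
[0.59640321 0.2329229  0.05160547]
[array([0.61057903, 0.17581259, 0.1       ]), array([0.60168675, 0.27966245, 0.1       ])] [array([0.59990207, 0.26305854, 0.1       ]), array([0.59887336, 0.14386908, 0.1       ])]
```

Call:
{"fn": "step_arm", "kwargs": {
  "increments": [
    [0,0,0.04,0,0,0,0],
    [0.02,-0.02,0.07,0,0,-6,0],
    [0.05,-0.05,0.08,0,0,-12,0],
    [0.08,-0.09,0.08,0,0,-19,0],
    [0.11,-0.12,0.08,0,0,-26,0],
    [0.13,-0.15,0.08,0,0,-33,0],
    [0.15,-0.18,0.08,0,0,-40,0],
    [0.18,-0.21,0.08,0,0,-47,0],
    [0.2,-0.24,0.08,0,0,-54,0],
    [0.23,-0.27,0.08,0,0,-61,0]
  ],
  "force": 30
}}

```text
t: 3.23
eef_pos: [0.499, 0.3479, 0.3117]
tool_rot: [-0.0, 0.675, 0.738, 0.0]
contact_force: [0.9, 1.6, 0.1]
gripper_width: 0.496
```

Call:
{"fn": "step_arm", "kwargs": {
  "increments": [
    [0.03,-0.03,0,0,0,0,0],
    [0.06,-0.07,0,0,0,0,0],
    [0.08,-0.08,0,0,0,0,0],
    [0.08,-0.08,0,0,0,0,0]
  ]
}}

```text
t: 3.57
eef_pos: [0.5841, 0.2618, 0.3118]
tool_rot: [0.002, 0.676, 0.736, 0.0]
contact_force: [-0.2, 0.5, 0.7]
gripper_width: 0.499
```

Run:
```python
from h import *
import pickle
r=snap('wrist','w1.png');pickle.dump(r,open('Rw1.pkl','wb'))
for th in ['filter','rack','narrow_glass','low_glass']:
    print(th,[(np.round(np.array(d['location'])*[560,420],1).tolist(),round(d['conf'],2)) for d in bot.place_of(th,'wrist')][:4])
o=bot.get_obs();print(o['eef_pos'],o['tool_rot'],o['gripper_width'],o['q'],o['t'])
```

```text
filter [([58.0, 123.0], 0.61)]
rack [([249.4, 195.9], 0.57)]
narrow_glass [([248.8, 198.5], 0.84)]
low_glass [([202.5, 194.6], 0.58)]
[0.57790123 0.27116383 0.31113971] [-5.41259553e-04  6.71613950e-01  7.40901079e-01  2.76847290e-06] 0.4993236213434814 [-0.81779668  0.36918615  0.38311422  1.57147842 -0.14472538  1.2292795
 -0.31140787] 3.8167
```

View pics/w1.png

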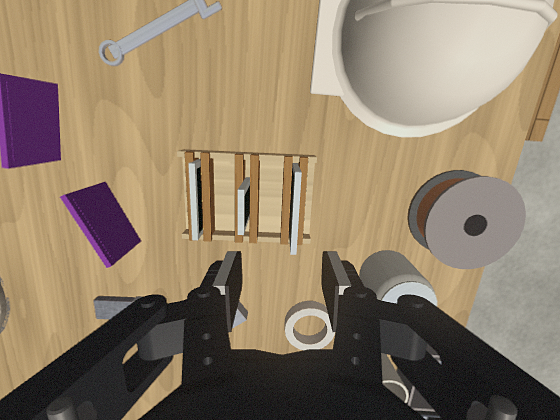

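Run:
```python
from h import *
im=cv2.imread('pics/w1.png')[140:270,170:330]
cv2.imwrite('pics/w1z.png',cv2.resize(im,None,fx=4.5,fy=4.5,interpolation=cv2.INTER_CUBIC))
```

```text
(no output)
```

View pics/w1z.png

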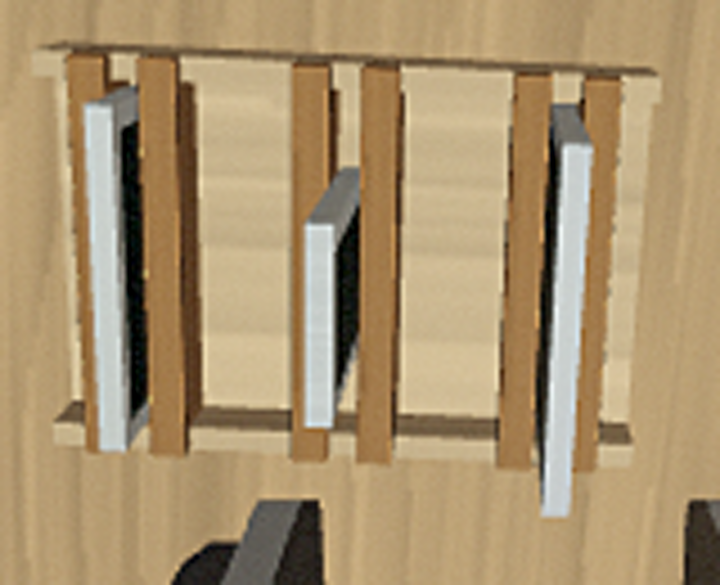

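```bash
cat > rackfit.py <<'E'
from fit import *
r=pickle.load(open('Rw1.pkl','rb'))
z=lambda L:[(170+a/4.5,140+b/4.5) for a,b in L]
a,b=[atz(r,p,.1) for p in z([(573,143),(556,517)])]
print('filter top',a,b,'c',(a+b)/2,'len',np.linalg.norm(a-b),'yaw',np.arctan2(-(a-b)[0],(a-b)[1]))
a,b=[atz(r,p,.1) for p in z([(350,170),(319,428)])];a=a
# ridge tops: left/right edges at z=.04 far and near ends (groove mid lines)
far=z([(122,57),(346,66),(568,75)]);near=z([(138,453),(343,461),(549,468)])
for f,n in zip(far,near):
    a,b=atz(r,f,.04),atz(r,n,.04);print('groove',a,b,(a+b)/2,np.arctan2(-(a-b)[0],(a-b)[1]))
E
python3 rackfit.py
```

```text
filter top [0.60328146 0.2801317  0.1       ] [0.60956518 0.16929669 0.1       ] c [0.60642332 0.2247142  0.1       ] len 0.1110129896700155 yaw 0.0566337956725817
groove [0.46521435 0.28551815 0.04      ] [0.47094448 0.15295433 0.04      ] [0.46807941 0.21923624 0.04      ] 0.0431985393908863
groove [0.53464073 0.28875503 0.04      ] [0.54049691 0.15589912 0.04      ] [0.53756882 0.22232707 0.04      ] 0.04405061678082414
groove [0.60384484 0.29193065 0.04      ] [0.61074217 0.15927277 0.04      ] [0.6072935  0.22560171 0.04      ] 0.051946600658824095
```

Call:
{"fn": "step_arm", "kwargs": {
  "increments": [
    [-0.01,-0.04,0,0,0,-2,1],
    [-0.02,-0.08,0,0,0,-4,1],
    [-0.02,-0.12,0,0,0,-6,1],
    [-0.03,-0.16,0,0,0,-8,1],
    [-0.03,-0.2,0,0,0,-10,1],
    [-0.04,-0.24,0,0,0,-12,1],
    [-0.05,-0.28,0,0,0,-14,1],
    [-0.06,-0.32,0,0,0,-16,1],
    [-0.06,-0.36,0,0,0,-18,1],
    [-0.07,-0.4,0,0,0,-20,1]
  ]
}}

```text
t: 4.65
eef_pos: [0.5095, -0.1303, 0.3117]
tool_rot: [0.0, 0.79, 0.613, 0.001]
contact_force: [1.1, 0.4, 0.9]
gripper_width: -0.004
```

Call:
{"fn": "step_arm", "kwargs": {
  "increments": [
    [0,-0.03,0,0,0,0,1],
    [0,-0.04,0,0,0,0,1],
    [0,-0.04,0,0,0,0,1],
    [0,-0.04,0,0,0,0,1],
    [0,-0.04,0,0,0,0,1],
    [0,-0.04,0,0,0,0,1]
  ]
}}

```text
t: 5.15
eef_pos: [0.5096, -0.168, 0.3111]
tool_rot: [-0.0, 0.79, 0.614, 0.0]
contact_force: [0.6, 0.8, -0.8]
gripper_width: -0.003
```

Run:
```python
from h import *
import pickle
r=snap('wrist','w2.png');pickle.dump(r,open('Rw2.pkl','wb'))
for th in ['window_seat','window','keeper_knob']:
    print(th,[(np.round(np.array(d['location'])*[560,420],1).tolist(),round(d['conf'],2)) for d in bot.place_of(th,'wrist')][:4])
o=bot.get_obs();print(o['eef_pos'],o['tool_rot'],o['gripper_width'],o['q'],o['t'])
im=cv2.imread('pics/w2.png');cv2.imwrite('pics/w2z.png',cv2.resize(im[100:330,150:450],None,fx=2.6,fy=2.6,interpolation=cv2.INTER_CUBIC))
```

```text
window_seat [([287.5, 210.6], 0.64), ([453.8, 63.1], 0.27)]
window [([295.2, 205.4], 0.58), ([291.3, 210.8], 0.23)]
keeper_knob [([273.7, 219.7], 0.88)]
[ 0.50925889 -0.16955142  0.31126533] [-1.12976458e-04  7.90350690e-01  6.12654692e-01  4.93007415e-05] 0.0017782566000251719 [-0.36033169  0.19547183  0.66561472  1.81945606 -0.13082155  1.17085854
  0.09519964] 5.35
```

View pics/w2.png

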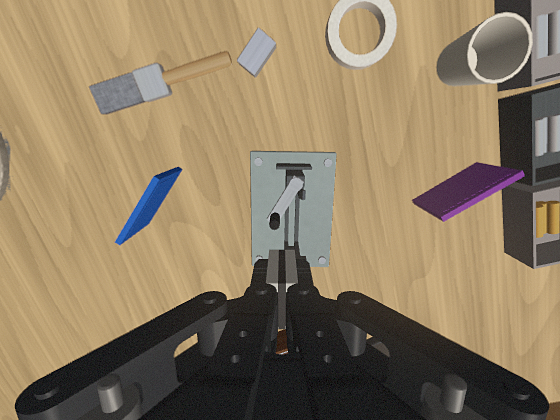

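View pics/w2z.png

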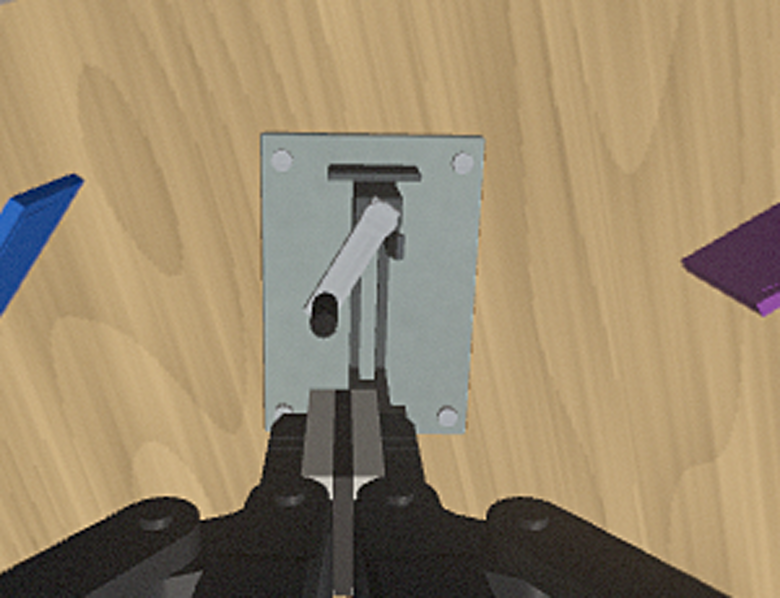

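Run:
```python
from fit import *
r=pickle.load(open('Rw2.pkl','rb'))
z=lambda a,b:(150+a/2.6,100+b/2.6)
o=[z(484,137),z(262,133),z(466,433)]
P=[W[0],W[1],W[3]]
p,e,f=fit(P,[(r,o)],[.51,-.23,-.26]);print(p,e,f)
# screws / bolt heads
for q in [(282,160),(463,162),(448,417),(285,410)]: print('bolt',atz(r,z(*q),.014))
# sill slot lines lower: left line x=354(251-368), right 383
kt=atz(r,z(322,326),.144); pv=atz(r,z(382,214),.112); print('knob',kt,'pivot',pv,np.linalg.norm((kt-pv)[:2]))
c,s=np.cos(p[2]),np.sin(p[2])
for v in (kt,pv):
    d=v[:2]-p[:2]; print('in win',c*d[0]+s*d[1],-s*d[0]+c*d[1])
d=(kt-pv)[:2]; x,y=c*d[0]+s*d[1],-s*d[0]+c*d[1];print('q',np.arctan2(-x,-y))
```

```text
[ 0.5112712  -0.23109519 -0.26175394] 0.6338784336969202 [ 0.9 -0.4 -0.9 -0.1  0.1  0.8]
bolt [ 0.48158246 -0.14040994  0.014     ]
bolt [ 0.58248579 -0.16716908  0.014     ]
bolt [ 0.54067573 -0.32326316  0.014     ]
bolt [ 0.4411968  -0.29303256  0.014     ]
knob [ 0.49305534 -0.20074392  0.144     ] pivot [ 0.52973515 -0.16569578  0.112     ] 0.050732435371702946
in win -0.025449536495559314 0.024603621362737096
in win 0.0009112845423088038 0.06794975282741922
q 0.5463884370876287
```

Call:
{"fn": "step_arm", "kwargs": {
  "increments": [
    [-0.004,-0.02,0,0,0,-7,1],
    [-0.008,-0.04,0,0,0,-14,1],
    [-0.008,-0.059,0,0,0,-21,1],
    [-0.008,-0.059,0,0,0,-28,1],
    [-0.008,-0.059,-0.03,0,0,-35,1],
    [-0.008,-0.059,-0.06,0,0,-42,1],
    [-0.008,-0.059,-0.09,0,0,-49,1],
    [-0.008,-0.059,-0.12,0,0,-56,1],
    [-0.008,-0.059,-0.14,0,0,-60,1],
    [-0.008,-0.059,-0.16,0,0,-60,1]
  ]
}}

```text
t: 6.18
eef_pos: [0.5007, -0.2289, 0.1496]
tool_rot: [-0.0, 0.991, 0.133, -0.001]
contact_force: [0.6, 0.2, 0.3]
gripper_width: -0.0
```

Run:
```python
from h import *
r=snap('wrist','w3.png');snap('side','s3.png');
im=cv2.imread('pics/s3.png');cv2.imwrite('pics/s3z.png',cv2.resize(im[200:420,230:430],None,fx=2.6,fy=2.6,interpolation=cv2.INTER_CUBIC))
o=bot.get_obs();print(o['eef_pos'],o['tool_rot'],o['gripper_width'],o['q'],o['t'])
```

```text
[ 0.49927458 -0.22813758  0.1485148 ] [-0.00099691  0.9908386   0.13501916 -0.00277649] 0.0009785253300950165 [-0.28615384  0.47242093  0.78604753  1.97175755 -0.43036567  0.87671313
 -0.57034126] 6.2833
```

View pics/w3.png

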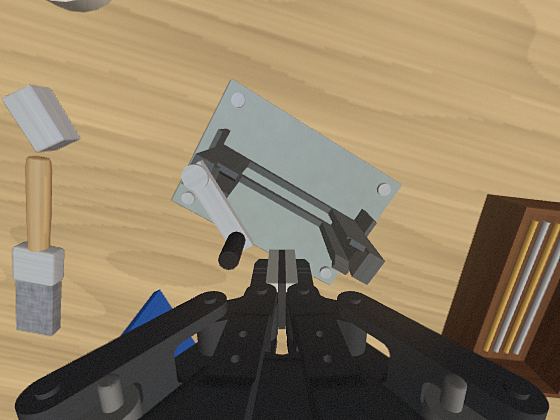

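View pics/s3z.png

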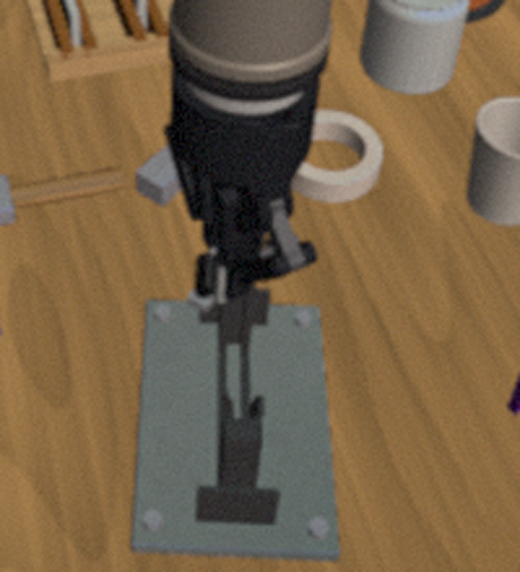

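Call:
{"fn": "step_arm", "kwargs": {
  "increments": [
    [0,0,-0.028,0,0,0,1],
    [0,0,-0.028,0,0,0,1],
    [-0.002,0.008,-0.028,0,0,0,1],
    [-0.006,0.012,-0.028,0,0,0,1],
    [-0.009,0.018,-0.028,0,0,0,1],
    [-0.013,0.026,-0.028,0,0,0,1],
    [-0.015,0.036,-0.028,0,0,0,1],
    [-0.015,0.043,-0.028,0,0,0,1],
    [-0.015,0.05,-0.028,0,0,0,1],
    [-0.015,0.05,-0.028,0,0,0,1]
  ]
}}

```text
t: 7.12
eef_pos: [0.4865, -0.1772, 0.1233]
tool_rot: [-0.001, 0.991, 0.136, 0.0]
contact_force: [-0.1, 0.3, 0.6]
gripper_width: -0.001
```

Run:
```python
from h import *
r=snap('wrist','w4.png')
o=bot.get_obs();print(o['eef_pos'],o['tool_rot'],o['contact_force'],o['q'],o['t'])
```

```text
[ 0.48649185 -0.17801102  0.12332205] [-4.24360638e-04  9.90757591e-01  1.35643634e-01  1.42355149e-04] [ 0.45568492 -1.20846985  0.79984557] [-0.37421138  0.45767858  0.77321673  2.06451817 -0.45038231  0.79076739
 -0.62593395] 7.1667
```

View pics/w4.png

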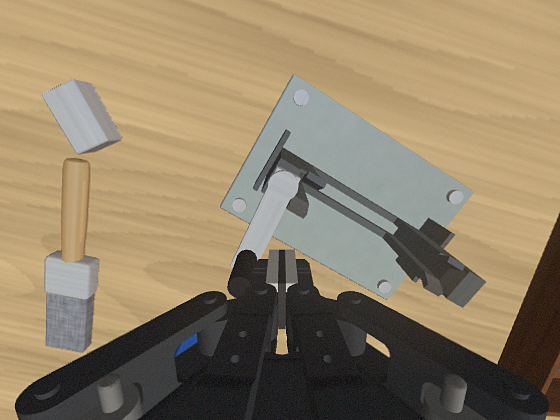

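Call:
{"fn": "step_arm", "kwargs": {
  "increments": [
    [0.002,-0.007,0,0,0,0,1],
    [0.002,-0.007,0.04,0,0,0,1],
    [0.002,-0.007,0.08,0,0,7,1],
    [0.002,-0.007,0.12,0,0,14,1],
    [0.01,0.02,0.15,0,0,21,1],
    [0.02,0.06,0.15,0,0,28,0.5],
    [0.04,0.1,0.15,0,0,35,0],
    [0.05,0.14,0.15,0,0,42,0],
    [0.06,0.18,0.15,0,0,49,0],
    [0.07,0.21,0.15,0,0,56,0]
  ]
}}

```text
t: 8.0
eef_pos: [0.5567, 0.0333, 0.2735]
tool_rot: [-0.0, 0.81, 0.587, 0.0]
contact_force: [1.0, -0.4, -0.1]
gripper_width: 0.501
```

Call:
{"fn": "step_arm", "kwargs": {
  "increments": [
    [0.01,0.03,0,0,0,7,0],
    [0.02,0.07,0,0,0,14,0],
    [0.03,0.11,0,0,0,21,0],
    [0.04,0.15,0,0,0,21,0],
    [0.05,0.18,0,0,0,21,0],
    [0.05,0.193,0,0,0,21,0],
    [0.05,0.193,-0.02,0,0,21,0],
    [0.05,0.193,-0.06,0,0,21,0],
    [0.05,0.193,-0.1,0,0,21,0],
    [0.05,0.193,-0.1,0,0,21,0]
  ]
}}

```text
t: 8.83
eef_pos: [0.6015, 0.2207, 0.1656]
tool_rot: [-0.002, 0.692, 0.722, -0.006]
contact_force: [-1.8, -0.0, -1.3]
gripper_width: 0.5
```

Run:
```python
from h import *
import pickle
r=snap('wrist','w5.png');pickle.dump(r,open('Rw5.pkl','wb'));r=snap('scene','s5.png');pickle.dump(r,open('Rs5.pkl','wb'))
im=cv2.imread('pics/s5.png');cv2.imwrite('pics/s5z.png',cv2.resize(im[130:330,180:400],None,fx=2.9,fy=2.9,interpolation=cv2.INTER_CUBIC))
o=bot.get_obs();print(o['eef_pos'],o['tool_rot'],o['contact_force'],o['q'],o['gripper_width'],o['t'])
```

```text
[0.6057772  0.22193995 0.17282529] [-2.13065633e-04  6.92295392e-01  7.21612542e-01 -1.54401915e-03] [0.77979422 0.477808   0.97820794] [-0.76668777  0.51687896  0.44468911  1.70782729 -0.25802724  0.97840154
 -0.18552674] 0.5028164487695476 8.9333
```

View pics/w5.png

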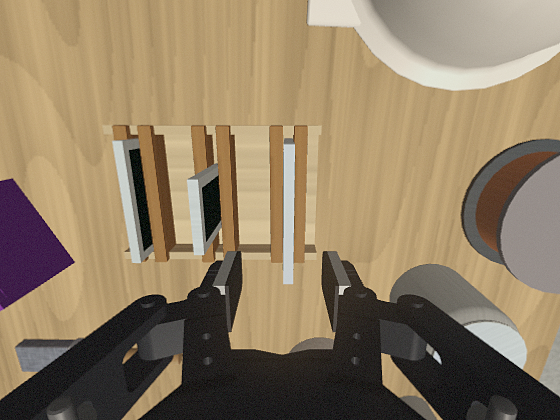

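View pics/s5z.png

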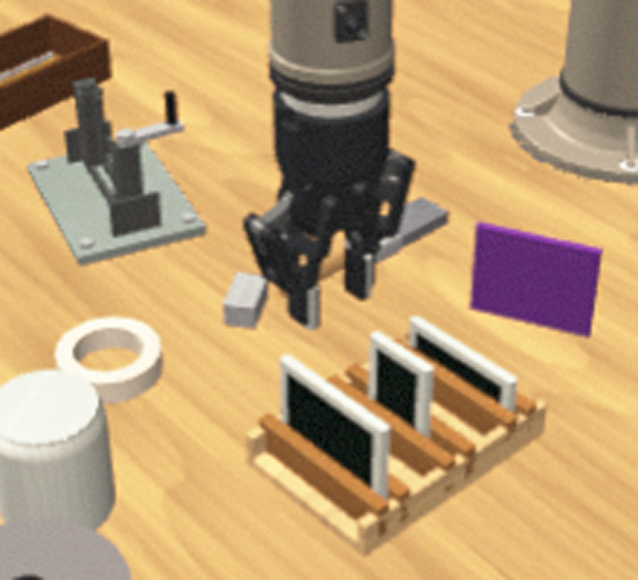

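Run:
```python
from fit import *
r=pickle.load(open('Rw5.pkl','rb'))
im=cv2.imread('pics/w5.png');cv2.imwrite('pics/w5z.png',cv2.resize(im[110:300,220:340],None,fx=3.1,fy=3.1,interpolation=cv2.INTER_CUBIC))
a,b=[atz(r,p,.1) for p in [(289,139),(288,283)]]
print('filter top',a,b,(a+b)/2,np.linalg.norm(a-b),np.arctan2(-(a-b)[0],(a-b)[1]))
a,b=atz(r,(289,126),.04),atz(r,(285,262),.04);print(a,b)
```

```text
filter top [0.60385336 0.28364212 0.1       ] [0.6087771 0.1709867 0.1      ] [0.60631523 0.22731441 0.1       ] 0.11276297192525736 0.043678369376399365
[0.60420716 0.29165156 0.04      ] [0.60688237 0.15922194 0.04      ]
```

View pics/w5z.png

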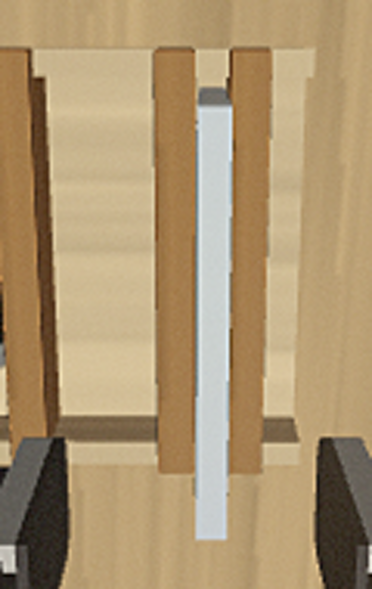

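Call:
{"fn": "step_arm", "kwargs": {
  "increments": [
    [0,0.001,-0.02,0,0,0,0],
    [0,0.001,-0.05,0,0,0,0],
    [0,0.001,-0.08,0,0,0,0],
    [0,0.001,-0.105,0,0,0,0],
    [0,0.001,-0.117,0,0,0,0],
    [0,0.001,-0.117,0,0,0,0],
    [0,0.001,-0.117,0,0,0,0],
    [0,0.001,-0.117,0,0,0,0]
  ]
}}

```text
t: 9.6
eef_pos: [0.6081, 0.2248, 0.0591]
tool_rot: [0.001, 0.692, 0.722, 0.002]
contact_force: [-0.1, -0.1, 0.7]
gripper_width: 0.496
```

Run:
```python
from h import *
r=snap('wrist','w6.png')
o=bot.get_obs();print(o['eef_pos'],o['tool_rot'],o['contact_force'],o['gripper_width'],o['t'])
```

```text
[0.60794552 0.22483006 0.05893748] [0.00077986 0.69184487 0.72204316 0.00193503] [ 1.42191403  0.00865851 -0.28004176] 0.4970013484205312 9.65
```

View pics/w6.png

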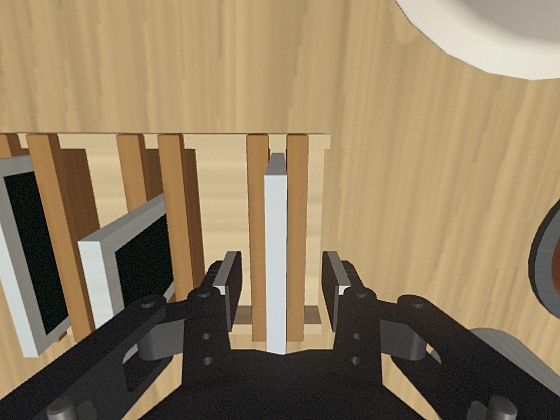

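Call:
{"fn": "step_arm", "kwargs": {
  "increments": [
    [-0.0015,0,-0.002,0,0,0,0],
    [-0.0015,0,-0.002,0,0,0,0.5],
    [-0.0015,0,-0.002,0,0,0,1],
    [-0.0015,0,-0.002,0,0,0,1],
    [-0.0015,0,-0.002,0,0,0,1],
    [-0.0015,0,-0.002,0,0,0,1],
    [-0.0015,0,-0.002,0,0,0,1],
    [-0.0015,0,-0.002,0,0,0,1]
  ],
  "force": 40
}}

```text
t: 10.32
eef_pos: [0.6048, 0.2246, 0.0547]
tool_rot: [0.0, 0.692, 0.722, 0.0]
contact_force: [-0.8, -0.7, 5.7]
gripper_width: 0.09
```

Call:
{"fn": "step_arm", "kwargs": {
  "increments": [
    [0,0,0.005,0,0,0,1],
    [0,0,0.01,0,0,0,1],
    [0,0,0.02,0,0,0,1],
    [0,0,0.04,0,0,0,1],
    [0,0,0.07,0,0,0,1],
    [0,0,0.1,0,0,0,1],
    [0,0,0.13,0,0,0,1],
    [0,0,0.16,0,0,0,1],
    [0,0,0.18,0,0,0,1],
    [0,0,0.18,0,0,0,1]
  ]
}}

```text
t: 11.15
eef_pos: [0.6066, 0.2247, 0.24]
tool_rot: [0.001, 0.692, 0.722, 0.004]
contact_force: [0.5, 0.2, -1.1]
gripper_width: 0.087
```

Run:
```python
from h import *
import pickle
r=snap('wrist','w7.png');pickle.dump(r,open('Rw7.pkl','wb'));r=snap('side','s7.png')
pickle.dump(r,open('Rs7.pkl','wb'))
o=bot.get_obs();print(o['eef_pos'],o['tool_rot'],o['contact_force'],o['gripper_width'],o['t'])
```

```text
[0.6041629  0.22437395 0.23493529] [-1.40318429e-04  6.91705315e-01  7.22179771e-01  3.40885278e-04] [ 1.12000512 -0.14456061 -2.99115219] 0.08421012014358077 11.25
```

View pics/w7.png

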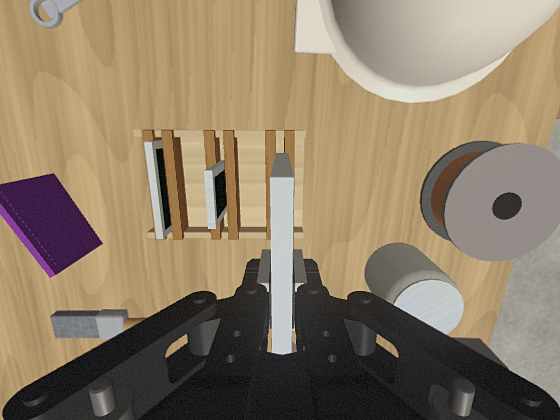

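View pics/s7.png

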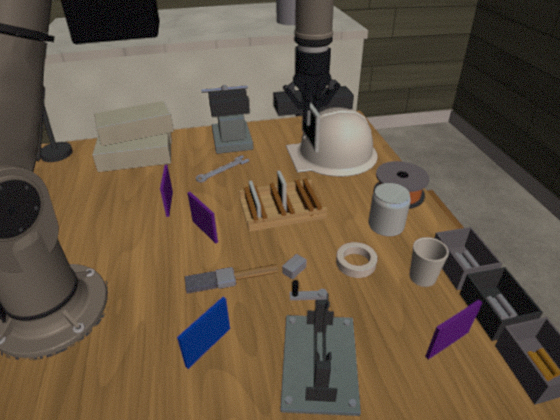

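```bash
cat > hand.py <<'E'
from h import *
import sys
def hand(r,obs,far,near,h=.0453):
    from scipy.spatial.transform import Rotation as Ro
    q=obs['tool_rot'];Rt=Ro.from_quat([q[1],q[2],q[3],q[0]]).as_matrix();z=obs['eef_pos'][2]+h
    a,b=[Rt.T@(atz(r,p,z)-obs['eef_pos']) for p in (far,near)]
    print('tool frame far',a.round(4),'near',b.round(4),'mid',((a+b)/2).round(4),'len',np.linalg.norm(a-b).round(4))
E
python3 - <<'E'
from hand import *
import pickle
r=snap('wrist','w8.png');o=bot.get_obs()
im=cv2.imread('pics/w8.png');cv2.imwrite('pics/w8z.png',cv2.resize(im[140:370,220:350],None,fx=2.6,fy=2.6,interpolation=cv2.INTER_CUBIC))
pickle.dump((r,o),open('Rw8.pkl','wb'))
hand(r,o,(282.5,177),(283,353));print(o['eef_pos'],o['contact_force'])
E
```

```text
tool frame far [ 0.0556  0.0016 -0.0453] near [-0.0176  0.0019 -0.0453] mid [ 0.019   0.0017 -0.0453] len 0.0733
[0.60345572 0.22425084 0.23351973] [-0.0466385  -0.35286747 -2.62655394]
```

View pics/w8z.png

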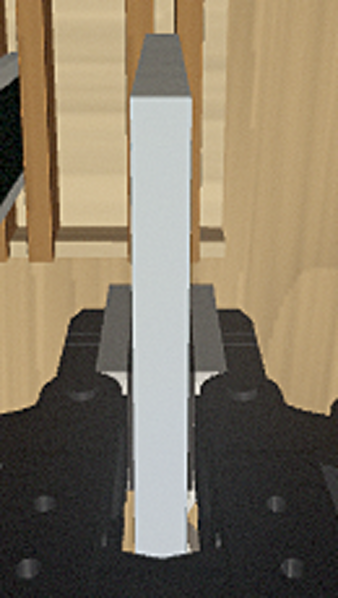

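Call:
{"fn": "step_arm", "kwargs": {
  "increments": [
    [-0.005,-0.03,0,0,0,-2,1],
    [-0.013,-0.065,0,0,0,-4,1],
    [-0.02,-0.1,0,0,0,-6,1],
    [-0.028,-0.135,0,0,0,-8,1],
    [-0.035,-0.17,0,0,0,-10,1],
    [-0.042,-0.205,0,0,0,-12,1],
    [-0.05,-0.24,0,0,0,-14,1],
    [-0.057,-0.275,0,0,0,-16,1],
    [-0.064,-0.31,0,0,0,-17.4,1],
    [-0.071,-0.345,0,0,0,-17.4,1]
  ]
}}

```text
t: 12.13
eef_pos: [0.5315, -0.1218, 0.2326]
tool_rot: [-0.001, 0.793, 0.609, -0.001]
contact_force: [-0.2, -0.7, -1.4]
gripper_width: 0.085
```

Call:
{"fn": "step_arm", "kwargs": {
  "increments": [
    [-0.007,-0.03,0,0,0,0,1],
    [-0.014,-0.06,0,0,0,0,1],
    [-0.019,-0.085,0,0,0,0,1],
    [-0.023,-0.105,0,0,0,0,1],
    [-0.023,-0.111,0,0,0,0,1],
    [-0.023,-0.111,0,0,0,0,1],
    [-0.023,-0.111,0,0,0,0,1],
    [-0.023,-0.111,0,0,0,0,1],
    [-0.023,-0.111,0,0,0,0,1]
  ]
}}

```text
t: 12.88
eef_pos: [0.511, -0.2297, 0.2338]
tool_rot: [-0.001, 0.792, 0.61, -0.0]
contact_force: [1.0, -1.4, -2.4]
gripper_width: 0.087
```

Run:
```python
from hand import *
import pickle
o=bot.get_obs();r=snap('wrist','w9.png')
im=cv2.imread('pics/w9.png');cv2.imwrite('pics/w9z.png',cv2.resize(im[100:330,200:400],None,fx=2.6,fy=2.6,interpolation=cv2.INTER_CUBIC))
pickle.dump((r,o),open('Rw9.pkl','wb'))
for c in('side','scene'):
    r2=snap(c,c+'9.png');pickle.dump(r2,open(c+'9.pkl','wb'))
    im=cv2.imread('pics/%s9.png'%c); im=im[180:420,220:420] if c=='side' else im[60:240,150:330]
    cv2.imwrite('pics/%s9z.png'%c,cv2.resize(im,None,fx=2.4,fy=2.4,interpolation=cv2.INTER_CUBIC))
for _ in range(2):
    o=bot.get_obs();print(o['t'],o['eef_pos'],o['tool_rot'],o['contact_force'],o['q'])
```

```text
13.0333 [ 0.51087947 -0.23054976  0.23423778] [-1.34585428e-04  7.92506625e-01  6.09863282e-01  9.17087681e-05] [ 0.52805972  0.60186877 -1.89136963] [-0.22946236  0.33402983  0.68375408  1.86448343 -0.24464495  1.02792742
  0.29589134]
13.0333 [ 0.51087947 -0.23054976  0.23423778] [-1.34585428e-04  7.92506625e-01  6.09863282e-01  9.17087681e-05] [ 0.52805972  0.60186877 -1.89136963] [-0.22946236  0.33402983  0.68375408  1.86448343 -0.24464495  1.02792742
  0.29589134]
```

View pics/w9.png

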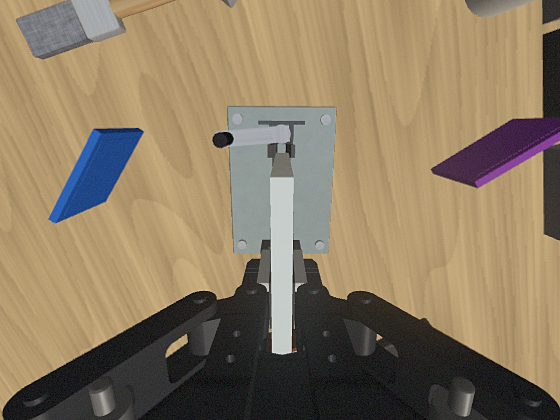

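View pics/w9z.png

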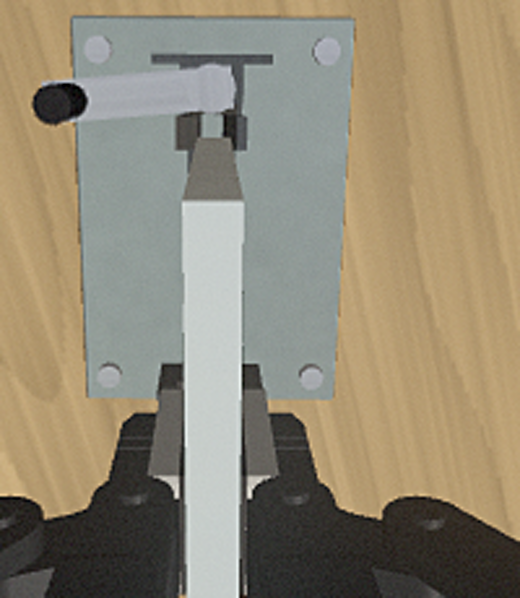

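View pics/side9z.png

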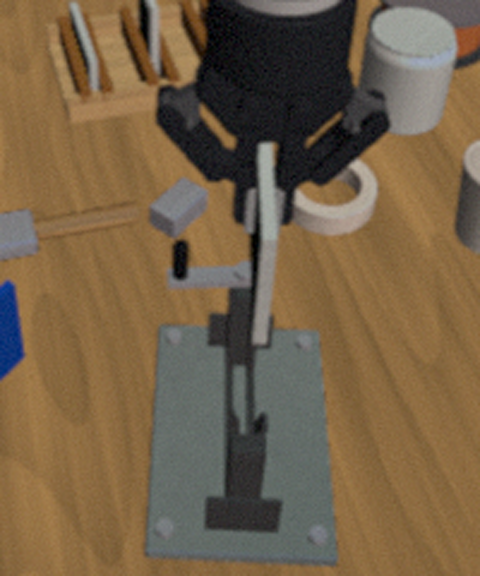

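View pics/scene9z.png

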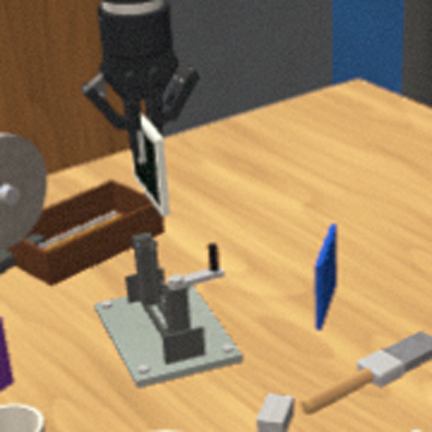

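Run:
```python
from hand import *
import pickle
from scipy.spatial.transform import Rotation as Ro
r,o=pickle.load(open('Rw9.pkl','rb'))
z=lambda a,b:(200+a/2.6,100+b/2.6)
q=o['tool_rot'];Rt=Ro.from_quat([q[1],q[2],q[3],q[0]]).as_matrix();t=o['eef_pos']
g=lambda p,zz:(Rt.T@(atz(r,z(*p),zz)-t))*1000
print('tcp',t,'toolx ang',np.degrees(np.arctan2(Rt[1,0],Rt[0,0])))
B=[g(p,.014) for p in [(97,50),(327,51),(312,377),(109,376)]]
B=np.array(B);print(B.round(1),'mean',B.mean(0).round(1),'yaw err deg',np.degrees([np.arctan2(B[1]-B[2],1)[0]*0+np.arctan2((B[1]-B[2])[1],(B[1]-B[2])[0]),np.arctan2((B[0]-B[3])[1],(B[0]-B[3])[0])]))
C=np.array([g(p,.012) for p in [(72,16),(355,18),(333,399),(89,397)]]);print(C.round(1),C.mean(0).round(1))
for p in [(183,201),(244,201)]: print('glass top',g(p,t[2]+.0453).round(1))
for p in [(194,138),(230,138)]: print('glass bot',g(p,t[2]-.0447).round(1))
for p in [(176,148),(246,148),(198,113),(222,113),(196,148),(228,148)]: print('upright',p,g(p,.105).round(1))
print('pivot',g((212,88),.113).round(1),'knob',g((50,105),.144).round(1))
```

```text
tcp [ 0.51097983 -0.22968802  0.23384338] toolx ang 75.21890618690146
[[ 78.7 -51.9 219.9]
 [ 78.4  53.1 219.8]
 [-82.4  52.5 219.7]
 [-82.  -52.4 219.8]] mean [ -1.8   0.3 219.8] yaw err deg [0.1902921  0.20341801]
[[ 93.4 -62.9 222. ]
 [ 92.7  65.4 221.8]
 [-95.7  64.3 221.7]
 [-94.7 -63.7 221.8]] [ -1.1   0.8 221.8]
glass top [ 55.9  -3.2 -45.3]
glass top [ 55.9   4.7 -45.3]
glass bot [55.6 -3.8 44.7]
glass bot [55.6  5.  44.7]
upright (176, 148) [ 44.2 -12.1 128.9]
upright (246, 148) [ 44.3  12.7 128.9]
upright (198, 113) [ 56.3  -4.3 128.9]
upright (222, 113) [ 56.3   4.1 128.9]
upright (196, 148) [ 44.2  -5.1 128.9]
upright (228, 148) [ 44.3   6.3 128.9]
pivot [ 65.    0.6 120.9] knob [ 61.  -47.8  89.9]
```

Call:
{"fn": "step_arm", "kwargs": {
  "increments": [
    [0,-0.0005,-0.02,0,0,0,1],
    [0,-0.0005,-0.04,0,0,0,1],
    [0,-0.0005,-0.06,0,0,0,1],
    [0,-0.0005,-0.075,0,0,0,1],
    [0,-0.0005,-0.078,0,0,0,1],
    [0,-0.0005,-0.078,0,0,0,1],
    [0,-0.0005,-0.078,0,0,0,1],
    [0,-0.0005,-0.078,0,0,0,1],
    [0,-0.0005,-0.078,0,0,0,1],
    [0,-0.0005,-0.078,0,0,0,1]
  ]
}}

```text
t: 13.87
eef_pos: [0.5111, -0.2323, 0.1572]
tool_rot: [0.001, 0.793, 0.609, 0.001]
contact_force: [-0.1, -0.0, -2.4]
gripper_width: 0.085
```

Run:
```python
from hand import *
import pickle
from scipy.spatial.transform import Rotation as Ro
o=bot.get_obs();r=snap('wrist','w10.png')
im=cv2.imread('pics/w10.png');cv2.imwrite('pics/w10z.png',cv2.resize(im[80:340,170:390],None,fx=2.3,fy=2.3,interpolation=cv2.INTER_CUBIC))
pickle.dump((r,o),open('Rw10.pkl','wb'))
for c in('side',):
    r2=snap(c,c+'10.png');pickle.dump(r2,open(c+'10.pkl','wb'))
    im=cv2.imread('pics/%s10.png'%c)[180:420,220:420]
    cv2.imwrite('pics/%s10z.png'%c,cv2.resize(im,None,fx=2.4,fy=2.4,interpolation=cv2.INTER_CUBIC))
print(o['eef_pos'],o['contact_force']);o=bot.get_obs();print(o['t'],o['eef_pos'],o['tool_rot'],o['contact_force'])
```

```text
[ 0.51106573 -0.2322573   0.15717113] [-0.14524068 -0.03987744 -2.40997189]
13.9667 [ 0.51079795 -0.23216497  0.15683383] [3.19565343e-04 7.93006623e-01 6.09212827e-01 3.53255041e-04] [-0.18633138 -0.5212601  -2.64001479]
```

View pics/w10z.png

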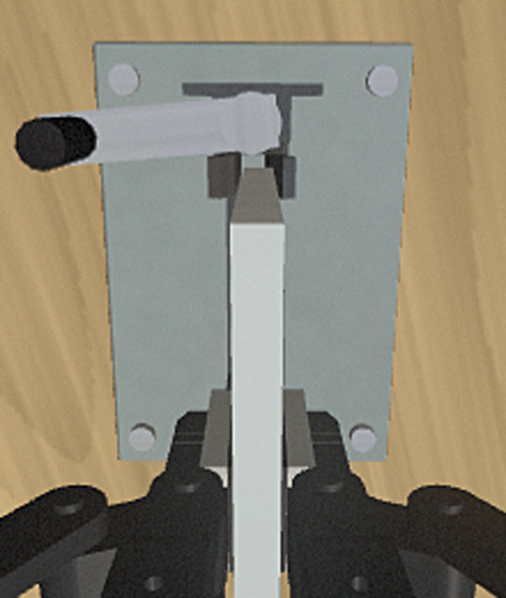

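View pics/side10z.png

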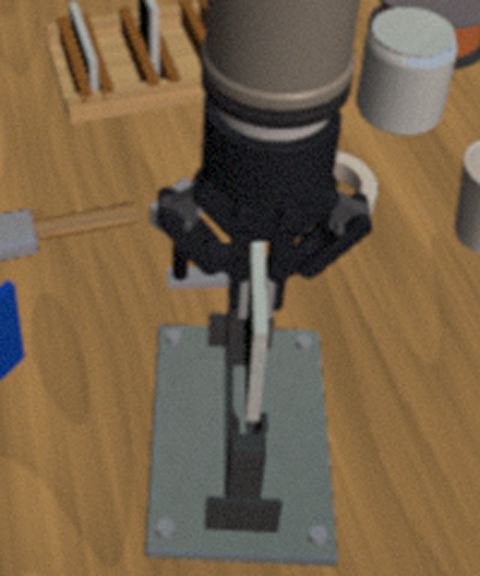

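Run:
```python
from hand import *
import pickle
from scipy.spatial.transform import Rotation as Ro
r,o=pickle.load(open('Rw10.pkl','rb'))
z=lambda a,b:(170+a/2.3,80+b/2.3)
q=o['tool_rot'];Rt=Ro.from_quat([q[1],q[2],q[3],q[0]]).as_matrix();t=o['eef_pos']
g=lambda p,zz:((Rt.T@(atz(r,z(*p),zz)-t))*1000).round(1)
B=np.array([g(p,.014) for p in [(124,80),(383,80),(363,437),(142,437)]]);print(B[:,:2].tolist(),B.mean(0))
C=np.array([g(p,.012) for p in [(95,42),(413,43),(386,461),(119,460)]]);print(C[:,:2].tolist(),C.mean(0))
for p in [(231,223),(285,223)]: print('glass top',g(p,t[2]+.0453))
for p in [(240,168),(273,168)]: print('glass bot',g(p,t[2]-.0447))
for p in [(208,197),(296,197),(209,157),(296,157),(243,160),(267,160)]: print('upright',p,g(p,.105))
print('pivot',g((254,123),.113),'knob',g((43,145),.144))
im=cv2.imread('pics/w10.png');cv2.imwrite('pics/w10y.png',cv2.resize(im[110:190,230:330],None,fx=7,fy=7,interpolation=cv2.INTER_CUBIC))
```

```text
[[81.4, -53.0], [81.5, 51.8], [-79.0, 51.2], [-79.0, -53.4]] [  1.225  -0.85  143.175]
[[95.9, -64.2], [95.7, 63.4], [-92.9, 63.3], [-92.4, -65.4]] [  1.575  -0.725 145.175]
glass top [ 56.   -3.2 -45.3]
glass top [ 56.    4.7 -45.3]
glass bot [55.6 -4.  44.7]
glass bot [55.6  5.1 44.7]
upright (208, 197) [ 46.6 -13.5  52.2]
upright (296, 197) [46.6 12.  52.2]
upright (209, 157) [ 58.  -13.   52.2]
upright (296, 157) [58.  11.8 52.2]
upright (243, 160) [57.1 -3.3 52.2]
upright (267, 160) [57.1  3.6 52.2]
pivot [67.6 -0.1 44.2] knob [ 63.6 -47.8  13.1]
```

View pics/w10y.png

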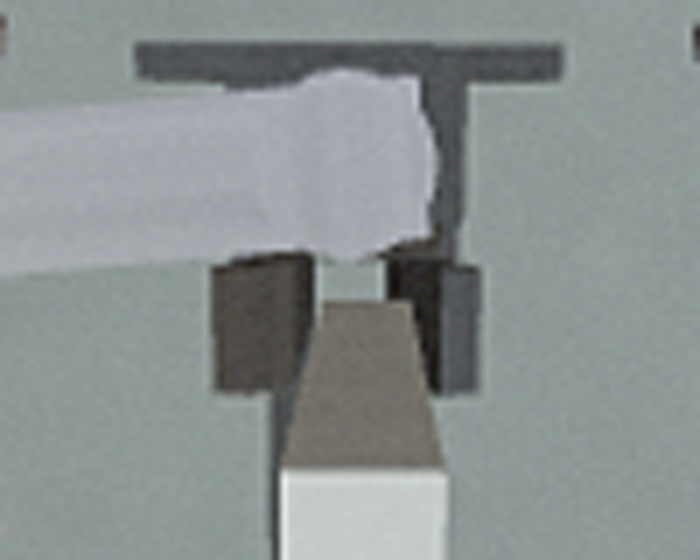

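Call:
{"fn": "step_arm", "kwargs": {
  "increments": [
    [-0.0012,0.0012,0,0,0,0,1],
    [-0.0012,0.0012,0,0,0,0,1],
    [-0.0012,0.0012,-0.004,0,0,0,1],
    [-0.0012,0.0012,-0.008,0,0,0,1],
    [-0.0012,0.0012,-0.012,0,0,0,1],
    [-0.0012,0.0012,-0.012,0,0,0,1],
    [-0.0012,0.0012,-0.012,0,0,0,1]
  ]
}}

```text
t: 14.55
eef_pos: [0.509, -0.2308, 0.1438]
tool_rot: [-0.0, 0.793, 0.609, -0.0]
contact_force: [0.3, -0.0, -1.4]
gripper_width: 0.091
```

Run:
```python
from hand import *
import pickle
from scipy.spatial.transform import Rotation as Ro
o=bot.get_obs();r=snap('wrist','w11.png')
pickle.dump((r,o),open('Rw11.pkl','wb'))
im=cv2.imread('pics/w11.png');cv2.imwrite('pics/w11y.png',cv2.resize(im[100:200,220:340],None,fx=6,fy=6,interpolation=cv2.INTER_CUBIC))
print(o['eef_pos'],o['contact_force'],o['torque'])
```

```text
[ 0.50899694 -0.23084431  0.143809  ] [ 0.30118492 -0.02455627 -1.40487014] [-0.01451011 -0.00752792  0.0204061 ]
```

View pics/w11y.png

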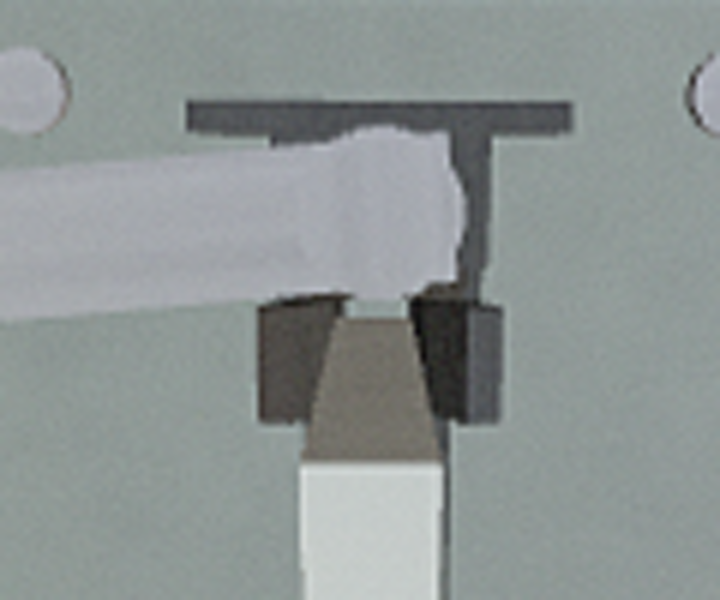

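Call:
{"fn": "step_arm", "kwargs": {
  "increments": [
    [0,0,-0.003,0,0,0,1],
    [0,0,-0.006,0,0,0,1],
    [0,0,-0.009,0,0,0,1],
    [0,0,-0.012,0,0,0,1],
    [0,0,-0.015,0,0,0,1],
    [0,0,-0.015,0,0,0,1]
  ]
}}

```text
t: 15.1
eef_pos: [0.5089, -0.2307, 0.1286]
tool_rot: [-0.0, 0.793, 0.609, -0.0]
contact_force: [0.2, 0.5, -2.2]
gripper_width: 0.087
```

Call:
{"fn": "step_arm", "kwargs": {
  "increments": [
    [0,0,-0.004,0,0,0,1],
    [0,0,-0.008,0,0,0,1],
    [0,0,-0.012,0,0,0,1],
    [0,0,-0.016,0,0,0,1],
    [0,0,-0.02,0,0,0,1],
    [0,0,-0.02,0,0,0,1]
  ]
}}

```text
t: 15.6
eef_pos: [0.5088, -0.2306, 0.1084]
tool_rot: [-0.001, 0.793, 0.609, -0.0]
contact_force: [0.9, 0.3, -2.6]
gripper_width: 0.089
```

Call:
{"fn": "step_arm", "kwargs": {
  "increments": [
    [0,0,-0.005,0,0,0,1],
    [0,0,-0.01,0,0,0,1],
    [0,0,-0.015,0,0,0,1],
    [0,0,-0.02,0,0,0,1],
    [0,0,-0.025,0,0,0,1],
    [0,0,-0.03,0,0,0,1],
    [0,0,-0.035,0,0,0,1],
    [0,0,-0.04,0,0,0,1],
    [0,0,-0.043,0,0,0,1],
    [0,0,-0.043,0,0,0,1]
  ]
}}

```text
t: 16.43
eef_pos: [0.5089, -0.2307, 0.0655]
tool_rot: [-0.0, 0.793, 0.609, -0.0]
contact_force: [-0.2, -0.0, -1.8]
gripper_width: 0.085
```

Run:
```python
from hand import *
r=snap('wrist','w12.png');snap('side','side12.png')
im=cv2.imread('pics/side12.png')[180:420,220:420]
cv2.imwrite('pics/side12z.png',cv2.resize(im,None,fx=2.4,fy=2.4,interpolation=cv2.INTER_CUBIC))
o=bot.get_obs();print(o['eef_pos'],o['contact_force'],o['torque'],o['gripper_width'])
```

```text
[ 0.5093152  -0.2309818   0.06627048] [ 0.71067692 -0.45586159 -2.04077619] [-0.01751183 -0.04261848 -0.00750768] 0.08677313410259496
```

View pics/w12.png

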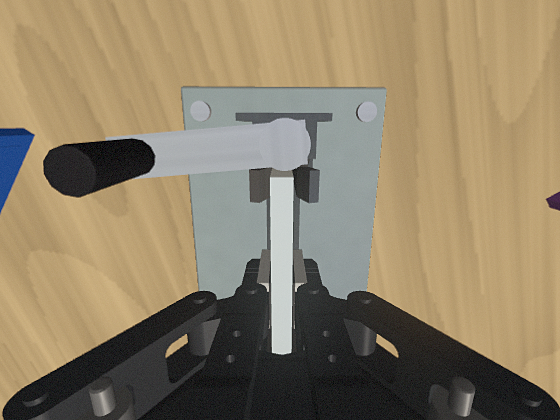

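View pics/side12z.png

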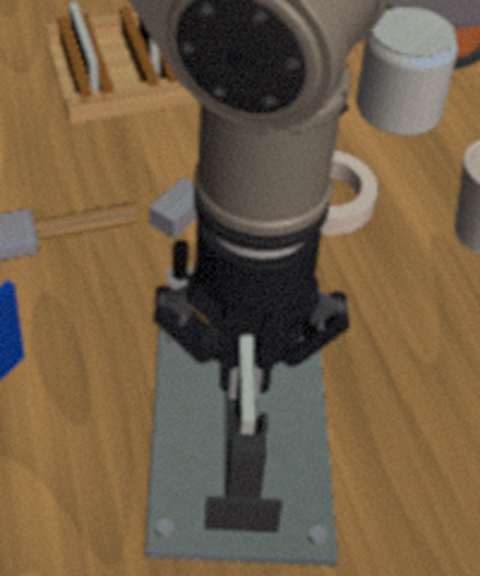

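Call:
{"fn": "step_arm", "kwargs": {
  "increments": [
    [0,0,-0.002,0,0,0,1],
    [0,0,-0.004,0,0,0,1],
    [0,0,-0.006,0,0,0,1],
    [0,0,-0.0075,0,0,0,1],
    [0,0,-0.008,0,0,0,1],
    [0,0,-0.008,0,0,0,1]
  ]
}}

```text
t: 17.03
eef_pos: [0.5092, -0.2309, 0.0582]
tool_rot: [-0.0, 0.793, 0.609, -0.0]
contact_force: [0.8, -0.0, -2.3]
gripper_width: 0.09
```

Call:
{"fn": "step_arm", "kwargs": {
  "increments": [
    [0,0,-0.0007,0,0,0,1],
    [0,0,-0.0014,0,0,0,1],
    [0,0,-0.002,0,0,0,1],
    [0,0,-0.002,0,0,0,1]
  ]
}}

```text
t: 17.37
eef_pos: [0.5095, -0.231, 0.0567]
tool_rot: [-0.0, 0.793, 0.609, 0.0]
contact_force: [-1.1, 1.3, 3.1]
gripper_width: 0.09
```

Call:
{"fn": "step_arm", "kwargs": {
  "increments": [
    [0,0,-0.0007,0,0,0,1],
    [0,0,-0.0012,0,0,0,1],
    [0,0,-0.0012,0,0,0,1],
    [0,0,-0.0012,0,0,0,1]
  ]
}}

```text
t: 17.7
eef_pos: [0.5096, -0.231, 0.0567]
tool_rot: [-0.0, 0.793, 0.609, 0.001]
contact_force: [-4.1, 2.8, 16.9]
gripper_width: 0.089
```

Call:
{"fn": "step_arm", "kwargs": {
  "increments": [
    [0,0,0.001,0,0,0,1],
    [0,0,0.001,0,0,0,0.6],
    [0,0,0.001,0,0,0,0.4],
    [0,0,0.001,0,0,0,0.4],
    [0,0,0.001,0,0,0,0.4],
    [0,0,0.001,0,0,0,0.4]
  ]
}}

```text
t: 18.2
eef_pos: [0.5093, -0.2309, 0.0559]
tool_rot: [-0.0, 0.793, 0.609, -0.0]
contact_force: [0.0, 0.6, 0.2]
gripper_width: 0.299
```

Run:
```python
from hand import *
r=snap('wrist','w13.png')
o=bot.get_obs();print(o['eef_pos'],o['contact_force'],o['gripper_width'])
```

```text
[ 0.5092741  -0.2308983   0.05598134] [-0.26031342 -0.11367752 -0.08646846] 0.2986766680711588
```

View pics/w13.png

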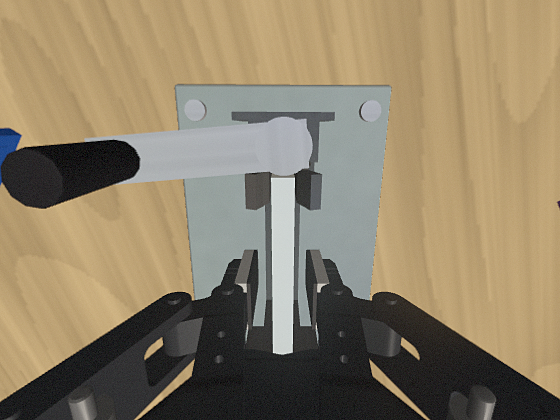

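Call:
{"fn": "step_arm", "kwargs": {
  "increments": [
    [0,0,0.02,0,0,0,0.4],
    [0,0,0.05,0,0,0,0.4],
    [0,0,0.09,0,0,0,0.4],
    [0,0,0.13,0,0,0,0.4],
    [0,0,0.16,0,0,-7,0.4],
    [0,0.02,0.17,0,0,-14,0.8],
    [-0.02,0.05,0.17,0,0,-21,1],
    [-0.03,0.08,0.17,0,0,-28,1],
    [-0.048,0.097,0.17,0,0,-35,1],
    [-0.048,0.097,0.17,0,0,-37,1]
  ]
}}

```text
t: 19.08
eef_pos: [0.4584, -0.1296, 0.2251]
tool_rot: [-0.002, 0.946, 0.325, -0.001]
contact_force: [-0.8, -0.4, -1.2]
gripper_width: 0.002
```

Run:
```python
from hand import *
import pickle
r=snap('wrist','w14.png');r2=snap('side','side14.png');pickle.dump(r2,open('side14.pkl','wb'));r3=snap('scene','scene14.png')
im=cv2.imread('pics/side14.png')[180:420,220:420]
cv2.imwrite('pics/side14z.png',cv2.resize(im,None,fx=2.4,fy=2.4,interpolation=cv2.INTER_CUBIC))
o=bot.get_obs();print(o['eef_pos'],o['tool_rot'],o['contact_force'],o['gripper_width'],o['t'])
```

```text
[ 0.46153854 -0.13357741  0.22630349] [2.23519615e-05 9.44928105e-01 3.27277718e-01 4.14507792e-04] [0.30698584 0.50536112 0.49101516] -0.0015852926556722997 19.2333
```

View pics/w14.png

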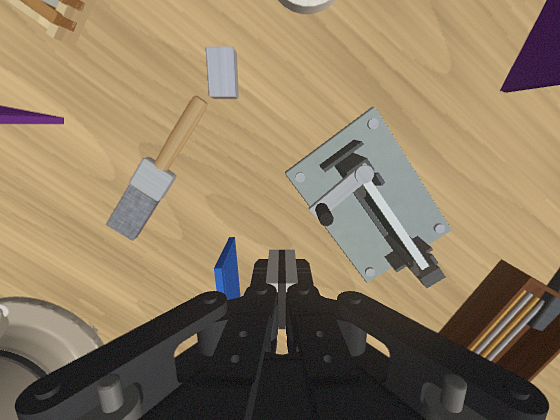

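View pics/side14z.png

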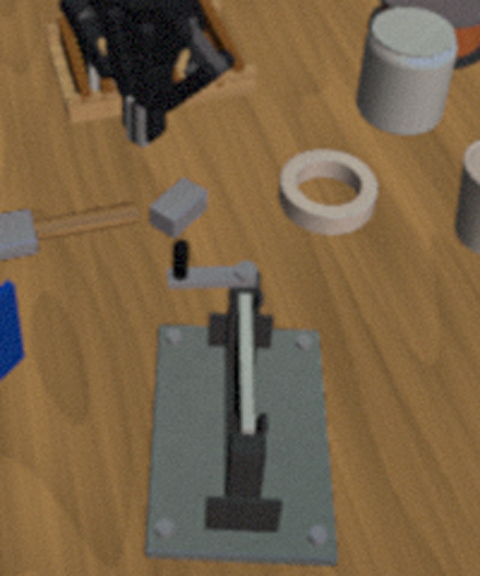

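Run:
```python
from hand import *
from scipy.spatial.transform import Rotation as Ro
o=bot.get_obs();r=snap('wrist','w15.png')
q=o['tool_rot'];Rt=Ro.from_quat([q[1],q[2],q[3],q[0]]).as_matrix();t=o['eef_pos']
im=cv2.imread('pics/w15.png');cv2.imwrite('pics/w15y.png',cv2.resize(im[160:260,280:400],None,fx=5,fy=5,interpolation=cv2.INTER_CUBIC))
for p,z in [((323,215),.144),((363,172),.112)]: print((Rt.T@(atz(r,p,z)-t)*1000).round(1),atz(r,p,z).round(4))
print(t)
```

```text
[ 3.1 34.  82.3] [ 0.4851 -0.1584  0.144 ]
[ 33.   72.5 114.4] [ 0.5324 -0.1701  0.112 ]
[ 0.46153854 -0.13357741  0.22630349]
```

View pics/w15y.png

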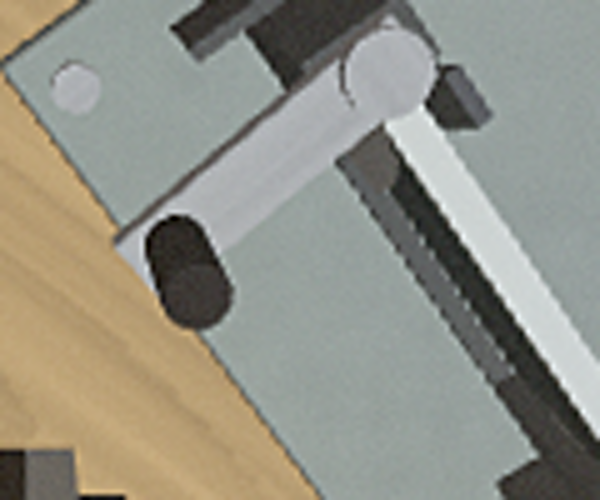

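Call:
{"fn": "step_arm", "kwargs": {
  "increments": [
    [0,0,-0.03,0,0,0,1],
    [0,0,-0.06,0,0,0,1],
    [0,0,-0.09,0,0,0,1],
    [0,0,-0.103,0,0,0,1],
    [0,0,-0.103,0,0,0,1],
    [0.005,-0.008,-0.103,0,0,0,1],
    [0.005,-0.015,-0.103,0,0,0,1],
    [0.005,-0.022,-0.103,0,0,0,1],
    [0.007,-0.029,-0.103,0,0,0,1],
    [0.0085,-0.036,-0.103,0,0,0,1]
  ]
}}

```text
t: 20.12
eef_pos: [0.4704, -0.1713, 0.124]
tool_rot: [0.0, 0.945, 0.326, 0.001]
contact_force: [-1.9, 1.5, -0.1]
gripper_width: 0.0
```

Call:
{"fn": "step_arm", "kwargs": {
  "increments": [
    [0.0035,-0.006,0,0,0,0,1],
    [0.0075,-0.012,0,0,0,0,1],
    [0.011,-0.016,0,0,0,0,1],
    [0.0145,-0.019,0,0,0,0,1],
    [0.019,-0.022,0,0,0,0,1],
    [0.0225,-0.024,0,0,0,0,1],
    [0.027,-0.026,0,0,0,0,1],
    [0.03,-0.027,0,0,0,0,1],
    [0.03,-0.027,0,0,0,0,1]
  ]
}}

```text
t: 20.87
eef_pos: [0.5008, -0.197, 0.1232]
tool_rot: [0.0, 0.945, 0.326, 0.0]
contact_force: [-0.5, -0.1, 0.1]
gripper_width: -0.005
```

Run:
```python
from hand import *
r=snap('wrist','w16.png')
o=bot.get_obs();print(o['eef_pos'],o['contact_force'],o['t'])
```

```text
[ 0.50049592 -0.19693273  0.12314511] [ 0.15719854  0.62186089 -0.57858696] 20.9167
```

View pics/w16.png

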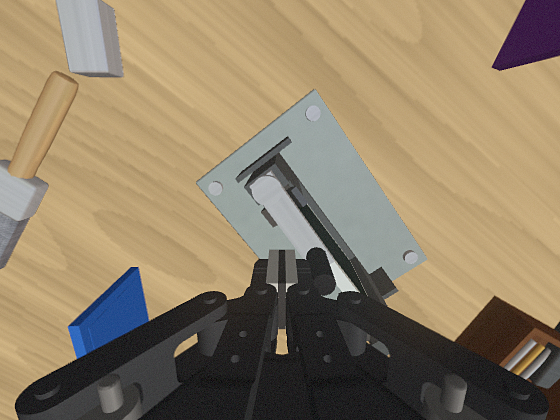

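Call:
{"fn": "step_arm", "kwargs": {
  "increments": [
    [0.001,0,0,0,0,0,1],
    [0.002,-0.0005,0,0,0,0,1],
    [0.003,-0.001,0,0,0,0,1],
    [0.003,-0.001,0,0,0,0,1]
  ]
}}

```text
t: 21.25
eef_pos: [0.5025, -0.1975, 0.123]
tool_rot: [-0.001, 0.945, 0.326, -0.0]
contact_force: [-1.5, 1.3, 0.5]
gripper_width: 0.001
```

Call:
{"fn": "step_arm", "kwargs": {
  "increments": [
    [0.001,0,0,0,0,0,1],
    [0.002,-0.0005,0,0,0,0,1],
    [0.003,-0.001,0,0,0,0,1],
    [0.003,-0.001,0,0,0,0,1]
  ]
}}

```text
t: 21.58
eef_pos: [0.5032, -0.1974, 0.1225]
tool_rot: [-0.003, 0.945, 0.326, -0.002]
contact_force: [-7.1, 5.2, 6.8]
gripper_width: -0.001
```

Call:
{"fn": "step_arm", "kwargs": {
  "increments": [
    [-0.005,0.006,0,0,0,0,1],
    [-0.01,0.013,0,0,0,0,1],
    [-0.012,0.016,0.02,0,0,0,1],
    [-0.012,0.016,0.06,0,0,0,1],
    [-0.012,0.03,0.1,0,0,7,1],
    [-0.01,0.04,0.13,0,0,14,1],
    [-0.005,0.04,0.16,0,0,21,1],
    [0.005,0.04,0.18,0,0,28,1],
    [0.005,0.04,0.18,0,0,35,1],
    [0.005,0.04,0.18,0,0,37,1]
  ]
}}

```text
t: 22.42
eef_pos: [0.5124, -0.1586, 0.305]
tool_rot: [0.002, 0.791, 0.612, 0.002]
contact_force: [-0.7, 0.8, -1.1]
gripper_width: -0.001
```

Run:
```python
from hand import *
import pickle
r=snap('wrist','w17.png');r2=snap('side','side17.png');r3=snap('scene','scene17.png');pickle.dump((r,r2,r3),open('end.pkl','wb'))
im=cv2.imread('pics/w17.png')[90:290,180:400]
cv2.imwrite('pics/w17z.png',cv2.resize(im,None,fx=2.9,fy=2.9,interpolation=cv2.INTER_CUBIC))
im=cv2.imread('pics/side17.png')[180:420,220:420]
cv2.imwrite('pics/side17z.png',cv2.resize(im,None,fx=2.4,fy=2.4,interpolation=cv2.INTER_CUBIC))
o=bot.get_obs();print(o['eef_pos'],o['tool_rot'],o['contact_force'],o['gripper_width'],o['t'])
```

```text
[ 0.51085724 -0.15869142  0.30318307] [2.43147015e-04 7.93410977e-01 6.08686090e-01 4.53222249e-04] [ 0.26531605 -0.49011043  0.0816312 ] -0.004063937629134674 22.5667
```

View pics/w17z.png

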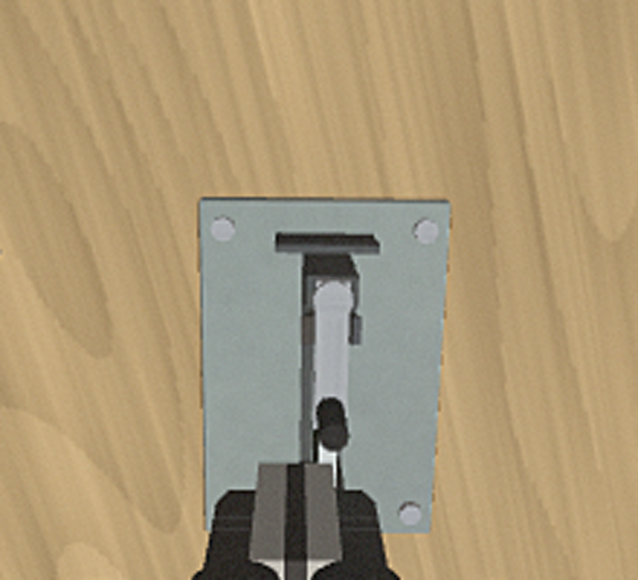

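View pics/side17z.png

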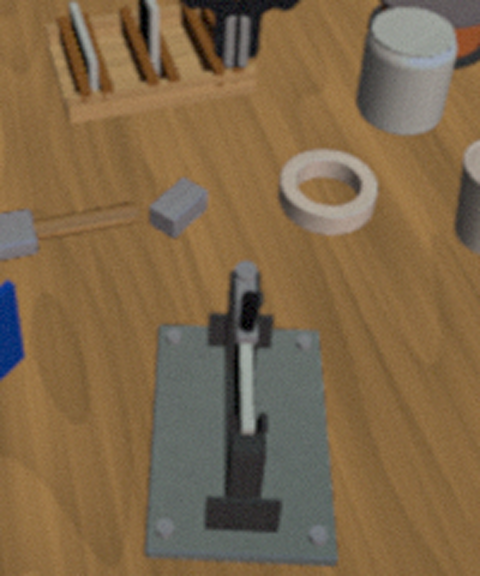

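View pics/scene17.png

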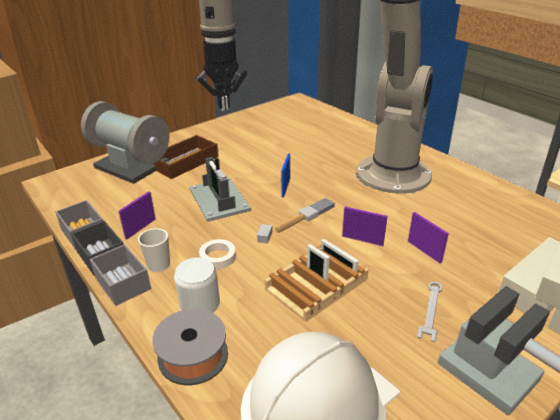

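Run:
```python
from h import *
o=bot.get_obs();print(o['t'],o['contact_force'],abs(o['joint_vel']).max())
print(bot.hand_in())
```

```text
22.5667 [ 0.26531605 -0.49011043  0.0816312 ] 0.009667252444442706
the job is handed in; nothing more can be done
None
```

The largest glass is in the window's slot with the keeper shut over it, and the job was handed in at about 22.6 s. The hand-in gave no verdict.

- **Keeper open:** I pushed it to about 1.49 rad, as measured in the wrist picture.
- **Glass:** I took the filter from the rack's +x end groove and centred it over the slot with the wrist camera. I lowered it in small steps. It met the slot floor at the height worked out from the grasp, and the contact force was 17 N at most before I released it.
- **Keeper shut:** I pushed it until it stalled against its stop at about 11 N, then backed off and raised the arm clear.

**Last checks:** The wrist and side pictures show the bar lying along the slot with the glass under it. The scene picture shows nothing else visibly moved. The arm was still and the measured contact force was about 0.6 N, which is sensor noise. I did not measure the seated glass or the final keeper angle numerically.

**Disagreements:**
- The wrist camera read about 1.7 mm off sideways against where the gripper actually held the glass, so I aligned the glass to the slot within the same picture.
- The scene camera alone put the window about 9 mm away from the other two cameras, so I did not use it for the fit.

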